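# Coating-thickness reading on a tilted test panel

## Robot

A 6-joint arm with a two-finger parallel gripper is mounted at the origin on a cart in front of the work surface, level with it; the furniture and walls round the work are solid. World frame = base frame: x ahead of the robot, y to its left, z up, the work surface at z = 0. Lengths are in m, angles in degrees, forces in N, time in s.
With the tool pointing down it reaches from about 0.275 to 0.975 m from the base axis. Payload 8.4 kg.
Tool frame: the origin (TCP) lies at the very end of the fingers, on their centre line; the grasp point (between the pads) lies 19 mm behind it; z points along the fingers, y is the line along which they close (so a half turn about z gives the same grasp; the last joint's range is limited). The gripper opens to 92 mm and grips with 3 to 60 N. Pads are 20 mm wide; open, the fingers measure 128 mm over their backs; the gripper's body (75 mm by 189 mm) begins 69 mm behind the grasp point.
Start: joints at [-65.913, 20.225, 93.587, -0, 66.188, -0.138], TCP at [0.256, -0.57, 0.215] pointing down, gripper open.
Joint ranges: [-150.9, 150.9], [-52.94, 120.26], [3.33, 152.33], [-74.26, 254.26], [0, 154.13], [-172.89, 172.89]. Speed limits (degrees/s): [127.2, 127.2, 159.86, 180, 180, 180].

## Interface

Orientations are given as a 3x3 rotation matrix whose columns are the frame's x, y, z axes.
In Python, from workcell import r gives the robot as it stands.
- The arm moves only by the tool send_rows, never from a script. Its argument "commands" is a list of rows, each an object with "turn": the turn, a rotation vector about the tool's x, y, z in rad, a list of three; "offset": the shift along the tool's x, y, z in cm, a list of three; "fingers": the opening, from -1 (shut) to 1 (fully open). A call has 1 to 12 rows; each row shifts and turns the commanded pose from where the row before left it, along the tool's axes as they then stand; what a row does not reach is not made up. A row lasts 1/12 s, in which the tool goes at most 41.7 mm and 7.16 degrees, less where a joint would pass 70% of its speed; a pose out of reach is approached as far as the arm can. A call is refused whole if a number of a shift passes 4.17 or a number of a turn 0.125, either way. A call with a gripper value outside its range is refused whole. The fingers move at their own pace and stop on an object; "newtons" is the grip in N (left out, the last holds). Time passes only in rows, so rows that do not move let the fingers close. It gives the time, the measured TCP pose, the force, the opening and the grip force at its end, in the units of the state.
- r.get_obs(): the state, without advancing time (a new reading comes with each control period).
- r.read_camera(name): name is "side" or "top"; returns the picture (480x640x3 uint8, blue, green, red); there is no depth.
- r.camera_params(name): a dict with "intrinsics" (3x3 intrinsics, pixels), "rvec" (rotation vector, rad) and "tvec" (3), from world to camera coordinates, as OpenCV has them. Camera axes: x right, y down, z forward; pixel columns grow to the right and rows downward; lengths in m; the calibration is good to about 2 mm. A picture is of the moment at which its call begins. camera_params takes no time and is no camera call.
- r.sign_off(): hands the job in; it is judged then, once.
Trained networks look in the newest picture that a camera, given by its name, has taken for a name from the list of things; names that differ only in an ending like _2 or _b are one class to them, and where a whole thing is asked for, a point or a joint stands for the part that bears it (a point fixed in the world has none). Each returns a list of dicts, best first, with "conf" (0 to 1); they miss things now and then, are a little off and sometimes report something else, mostly with a low value. They report only what shows in the picture. A call takes as long as a camera call. They do not tell look-alikes from the thing itself.
- r.spot_in(camera, query): "location" ([column, row] in pixels, amid what is visible of it).
- r.silhouettes(camera, query): "region" (480x640 bool, what is visible of it) and "location" ([column, row] in pixels, amid what is visible of it).
The state is a dict: "t": time; "qpos": joint angles; "joint_vel": joint speeds; "effort": joint torques, N m; "eef_pos": TCP position; "tcp_rot": TCP orientation; "force": force on the tool from outside, world axes, zero at the start; "torque": the same for the moment, N m; "gripper_width": finger opening in m; "finger_force": force on a finger pad.
Only numpy, scipy, OpenCV 4.12 (cv2) and the standard library are available. Lean on these libraries where they do the work, as an engineer would, in place of code of your own. Each camera call takes 0.05 s, during which the arm holds its last target. There are 200 camera calls.

## Task

Take a coating-thickness reading: lift the pen gauge (the flat-sided pen with the broad sprung foot) up off its fork hook and set its foot straight down inside the ring drawn on the tilted test panel, with the gauge square to the panel, pressing lightly so that the sprung foot goes in about half of its 10 mm travel and never to its stop. Do not touch the panel outside the ring or push the table to another tilt, and leave the needle-pointed pen hanging and the other things on the bench where they are. Finish while still holding the gauge steady on the spot like this; do not put it down or let go.

Things in the scene. Friction and masses are not known exactly. Their poses are not given: they have to be found in the camera images.
- gauge: Coating-thickness gauge: cordless pen, 152 mm long, hanging upright in either fork of the instrument stand. Origin: centre of the foot's face with the foot fully out; z up the pen. Round barrel 18 to 24 mm across, z = 12 to 72 mm; hanging collar 38 mm across, z = 72 to 77; grey flat-sided grip above, black display on its -x face. 0.16 kg or less. Collars hang free to turn
- grip (a point): middle of the gauge's grip, 112 mm up from its origin, same axes. The flats are 20 mm apart along x and 24 mm along y and run from 35 mm below to 36 mm above this point (a slightly smaller cap 4 mm more): take it here from above, across either pair
- foot_face (a point): centre of the flat face (14 mm across) of the gauge's sprung steel foot, the pen's lower end; moves with the foot; axes as the gauge's
- foot (a joint): how far the sprung foot is pushed into the gauge along its +z, m: 0 = fully out, 0.010 = at its stop. Spring 400 N/m with 0.6 N preload: 1.4 N at 2 mm, 2.6 N at 5 mm, 3.8 N at 8 mm
- dock: Instrument stand, fixed: base plate 86 x 170 x 8 mm, low column, two steel fork hooks at its own y = +50 and -50 mm (x = 0), open to -x. Collars hang on the prongs 97 mm above the bench; prong tips turn up 8 mm; nothing of the stand is higher. Lifted straight up 80 mm, a pen is clear of it. Origin under the base, z up
- scratch_pen: Scratch-test pen, hanging in the other fork: all metal, same 38 mm collar, but a slim round grip 17 mm across that ends at 128 mm, and a needle point below. Origin: its point; z up the pen. Not to be used: it would score the coat
- panel_stand: Tilting panel stand, fixed: base 140 x 200 x 10 mm; on it a 118 x 176 mm table hinged at its low front (-x) edge, rising to +x at 0.15 to 0.42 rad, different each time, held by friction (stiff to a light push). Clamp knobs and slotted side plates within 110 mm of the middle, under 105 mm high. White coated panel 100 x 150 mm on it, low clips at its upper edge. Origin under the base, z up
- spot (a point): centre of the black ring (28 mm inside, line 2 mm) drawn on the panel's white coat, at its surface: half-way up the panel, 10 mm to the +y side of its middle. z points straight out of the panel, x up the slope, y along the panel
- jar_a: bystander: small brown sample jar with white lid, 53 x 53 x 62 mm; origin under its centre
- jar_b: bystander: brown sample jar with dark lid, 62 x 62 x 74 mm; origin under its centre
- tape: bystander: roll of tape lying flat, 92 mm across, 24 mm high; origin under its centre
- marker: bystander: marker pen lying on the bench, 13 x 138 x 14 mm; its own y runs along it
- spat: bystander: thin steel spatula lying on the bench, 12 x 181 x 8 mm; its own y runs along it
- beaker: bystander: small beaker, 51 x 55 x 51 mm; origin under its centre
There are look-alikes about, which are no part of the job. Leave any yellow look-alike of the gauge alone.

How it is judged:
By the outcome, as a careful person would: the job done as asked, in the order asked, and still so for the second after the job is handed in, while the arm keeps its last pose, push and grip.
It also fails if it takes over 45 s, if anything falls off the work surface, if the arm or the gripper's body presses on something with over 40 N, if the wrist force passes 120 N, or if a joint passes its speed limit or range.

## Working session

There is one attempt and no reset: what is moved stays moved. The work goes in short steps, Python scripts to look and compute and a tool call to move; the robot and the scene stay as the last step left them, time stands still between calls to the robot, and variables do not carry over. Pictures are saved under pics/ and viewed, at most 10 in all, crops included, and the job is handed in when it is done.

Besides the shell and the picture viewer there is one more tool, called after "Call:" as name(argument=value, ...), one argument or row to a line, values as JSON. send_rows: Moves the arm, as the interface text tells. Its arguments: {"type":"object","properties":{"commands":{"type":"array"},"newtons":{"type":"number"}},"required":["commands"]}

```bash
mkdir -p pics
cat > h.py <<'E'
import cv2,numpy as np
from workcell import r
def cam(n):
    p=r.camera_params(n);K=np.array(p["intrinsics"],float);R=cv2.Rodrigues(np.array(p["rvec"],float))[0];t=np.array(p["tvec"],float).ravel()
    return K,R,t
def proj(n,P):
    K,R,t=cam(n);c=(R@np.atleast_2d(P).T).T+t;u=(K@c.T).T
    return u[:,:2]/u[:,2:]
def ray(n,px):
    K,R,t=cam(n);d=R.T@np.linalg.inv(K)@np.array([px[0],px[1],1.]);return -R.T@t,d/np.linalg.norm(d)
def onz(n,px,z):
    o,d=ray(n,px);return o+d*(z-o[2])/d[2]
def tri(a,b):
    A=[];B=[]
    for n,px in (a,b):
        o,d=ray(n,px);M=np.eye(3)-np.outer(d,d);A.append(M);B.append(M@o)
    X=np.linalg.solve(A[0]+A[1],B[0]+B[1]);return X,[np.linalg.norm(M@X-q) for M,q in zip(A,B)]
E
python3 - <<'E'
from h import *
np.set_printoptions(precision=3,suppress=True)
for n in("side","top"):
    cv2.imwrite(f"pics/{n}0.png",r.read_camera(n)); K,R,t=cam(n);print(n,-R.T@t,R[2],K[0,0])
    for q in("gauge","scratch_pen","dock","panel_stand","spot","foot_face"):
        try: print(q,[(np.round(d["location"],1).tolist(),round(d["conf"],2)) for d in r.spot_in(n,q)])
        except Exception as e: print(q,e)
print(r.get_obs())
E
```

```text
side [0.221 0.691 0.855] [ 0.313 -0.677 -0.666] 453.1582115665377
gauge [([350.3, 204.7], 0.75), ([399.1, 208.9], 0.74), ([379.7, 243.2], 0.66), ([388.7, 211.5], 0.65)]
scratch_pen [([338.5, 230.6], 0.58)]
dock [([342.9, 245.0], 0.93), ([277.3, 360.9], 0.71)]
panel_stand [([278.8, 368.6], 0.68), ([352.3, 203.8], 0.58)]
spot [([277.1, 357.6], 0.83)]
foot_face []
top [ 0.311 -0.055  1.406] [ 0.192 -0.001 -0.981] 457.81203100265805
gauge [([370.0, 285.8], 0.7), ([373.3, 243.6], 0.68), ([396.5, 286.6], 0.49), ([211.4, 262.4], 0.48)]
scratch_pen [([340.3, 250.2], 0.62), ([407.8, 265.9], 0.36)]
dock [([356.6, 252.3], 0.9), ([340.6, 197.2], 0.55)]
panel_stand [([210.7, 262.5], 0.84)]
spot [([214.0, 265.1], 0.81)]
foot_face []
{'t': 0.7, 'qpos': array([-65.911,  20.223,  93.586,  -0.   ,  66.186,  -0.137]), 'joint_vel': array([-0.044,  0.007, -0.095,  0.03 , -0.029, -0.04 ]), 'effort': array([ -0.003, -59.361, -33.452,   0.07 ,   0.016,   0.   ]), 'eef_pos': array([ 0.256, -0.57 ,  0.215]), 'tcp_rot': array([[ 0.912,  0.41 ,  0.   ],
       [ 0.41 , -0.912, -0.   ],
       [-0.   ,  0.   , -1.   ]]), 'force': array([-0.473,  0.26 , -0.11 ]), 'torque': array([ 0.015,  0.039, -0.003]), 'finger_force': 0.0, 'gripper_width': 0.09175619385738736}
```

View pics/side0.png

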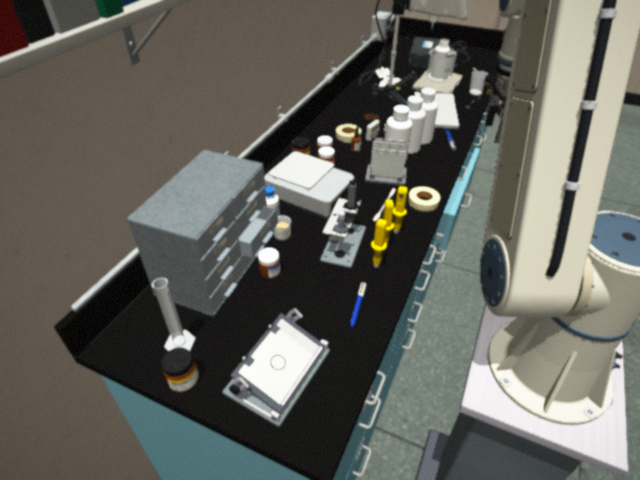

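View pics/top0.png

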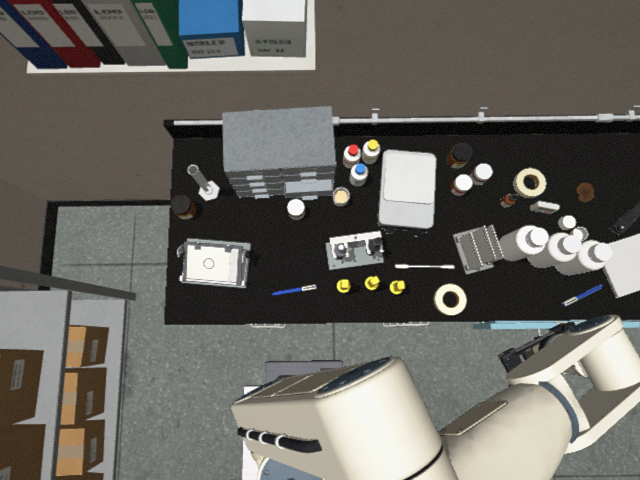

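The side view shows the dock near (343,240) with two pens, the panel with its ring near (278,362), and three yellow decoys at (380–400,200–250). In the top view the dock is at (356,250) and the ring at (209,263). I'll zoom in on the dock and the ring.

Run:
```python
from h import *
s=cv2.imread("pics/side0.png");t=cv2.imread("pics/top0.png")
f=lambda im,x,y,w,h,k:cv2.resize(im[y:y+h,x:x+w],(400,300),interpolation=cv2.INTER_CUBIC)
a=np.vstack([np.hstack([f(s,290,160,120,120*3//4,0)[:,:],f(s,225,310,120,90,0)]),np.hstack([f(t,310,215,100,75,0),f(t,170,225,100,75,0)])])
cv2.imwrite("pics/z0.png",a)
for n in("side","top"):
    r.read_camera(n)
    for q in("gauge","grip","scratch_pen","spot"):
        for d in r.silhouettes(n,q):
            ys,xs=np.nonzero(d["region"]); print(n,q,np.round(d["location"],1),round(d["conf"],2),xs.min(),xs.max(),ys.min(),ys.max()) if len(xs) else 0
```

```text
side gauge [349.3 202.3] 0.91 344 357 181 223
side gauge [379.9 243.4] 0.69 371 386 220 265
side gauge [399.2 208.9] 0.68 392 406 187 232
side gauge [387.9 218. ] 0.62 383 393 199 243
side grip [377.8 243.6] 0.78 371 386 219 266
side grip [397.5 207.9] 0.77 393 406 186 232
side grip [386.3 214.7] 0.68 383 393 200 242
side grip [351.5 200.6] 0.66 344 357 180 223
side grip [178.6 370.1] 0.18 161 198 346 391
side scratch_pen [338.6 229.4] 0.69 334 347 211 243
side spot [278.7 361.1] 0.94 229 323 314 411
top gauge [354.5 253.1] 0.73 326 381 231 268
top gauge [394.9 286.5] 0.64 390 403 281 293
top gauge [375.1 284.1] 0.6 366 378 277 289
top gauge [372.9 240. ] 0.53 368 381 237 251
top grip [372.8 284.2] 0.59 365 378 276 289
top grip [376.8 245.5] 0.54 368 381 237 251
top grip [393.5 284.8] 0.45 390 404 281 294
top grip [354.6 254.7] 0.33 327 382 232 269
top scratch_pen [339.4 251.7] 0.56 333 346 244 257
top spot [213.  262.9] 0.8 177 249 242 284
```

View pics/z0.png

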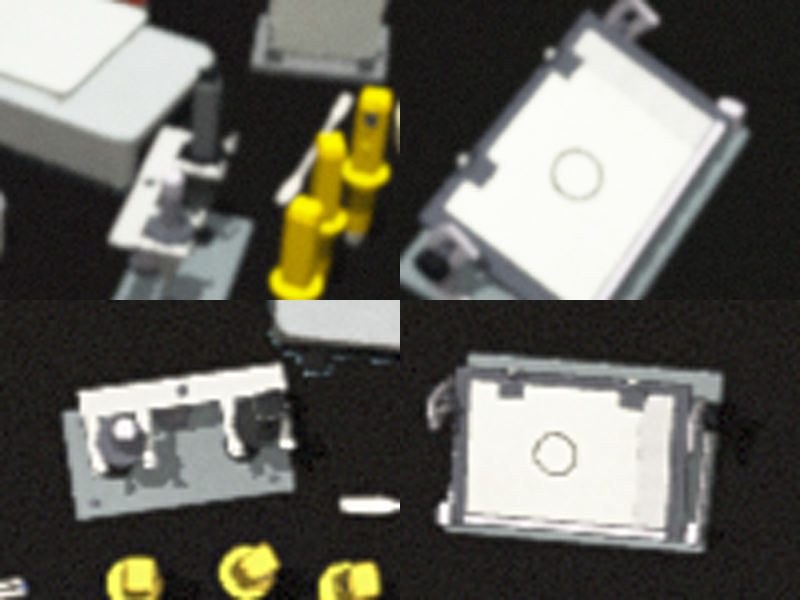

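The gauge (dark, taller) hangs in the −y fork: side about (352,182) at its top, top view about (375,243). The ring is at roughly side (278,362), top (209,263). I need a finer look at the panel corners and the gauge's flats.

Run:
```python
from h import *
im={n:np.mean([r.read_camera(n).astype(float) for _ in range(6)],0) for n in("side","top")}
np.savez("im.npz",**im)
for n in im: 
    g=im[n]; 
def crop(n,x,y,w,g):
    c=im[n][y:y+w*3//4,x:x+w]; c=255*np.clip(c/255,0,1)**g
    return cv2.resize(c.astype(np.uint8),(400,300),interpolation=cv2.INTER_CUBIC)
cv2.imwrite("pics/z1.png",np.vstack([np.hstack([crop("side",330,174,48,.5),crop("side",225,308,108,1)]),np.hstack([crop("top",356,228,40,.45),crop("top",172,230,84,1)])]))
print(proj("top",[[.3,-.1,.177],[.3,-.1,.097]]))
for n,px in(("side",(352.7,182.5)),):print(onz(n,px,.177))
# ring centres via ellipse on thresholded interior
for n,c in(("side",(278,361)),("top",(209,263))):
    g=im[n].mean(2); x0,y0=c[0]-20,c[1]-20; p=g[y0:y0+40,x0:x0+40]
    p=cv2.resize(p.astype(np.float32),None,fx=8,fy=8,interpolation=cv2.INTER_CUBIC)
    bh=cv2.morphologyEx(p,cv2.MORPH_BLACKHAT,cv2.getStructuringElement(2,(41,41)))
    m=(bh>25).astype(np.uint8); k,l,s,ce=cv2.connectedComponentsWithStats(m)
    i=max(range(1,k),key=lambda i:s[i,2]*s[i,3]); ys,xs=np.nonzero(l==i)
    e=cv2.fitEllipse(np.c_[xs,ys].astype(np.float32)); print(n,(np.array(e[0])+.5)/8-.5+[x0,y0],np.array(e[1])/8,e[2])
```

```text
[[332.3748244  332.8445456 ]
 [331.33213814 332.59784658]]
[ 0.54547484 -0.22435482  0.177     ]
side [277.59365273 361.98280716] [14.07765293 15.00223923] 130.3231658935547
top [208.33910179 263.09512711] [ 9.99610138 10.62298203] 136.57345581054688
```

View pics/z1.png

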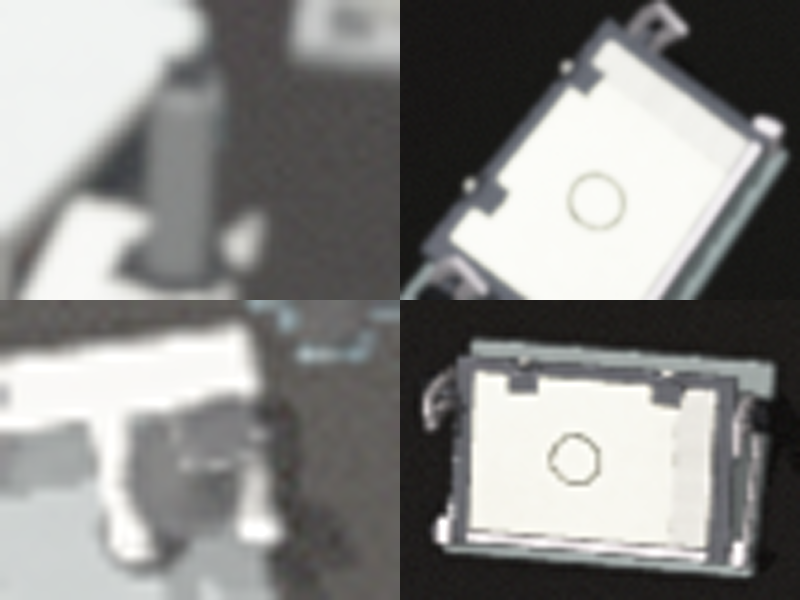

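The zoom shows the gauge's cap centre near side (352.5,184) and top (377,241), with its wide side parallel to the dock's fork row. The panel corners show clearly in both views. Next I fit the panel pose and triangulate the gauge.

```bash
cat > fit.py <<'E'
from h import *
from scipy.optimize import least_squares
from scipy.spatial.transform import Rotation as Ro
np.set_printoptions(precision=4,suppress=True)
im=np.load("im.npz")
X,e=tri(("side",(352.3,183.3)),("top",(377.3,241)));print("pen top",X,e)
for n,p in(("side",(352.3,183.3)),("top",(377.3,241))):print(onz(n,p,.177))
S,eS=tri(("side",(277.59,361.98)),("top",(208.34,263.10)));print("spot",S,eS)
# collect outline of white panel: polygon corners from mask
C={}
for n,c in(("side",(225,300,115,125)),("top",(170,230,90,60))):
    x,y,w,h=c;p=cv2.resize(im[n].mean(2)[y:y+h,x:x+w].astype(np.float32),None,fx=4,fy=4,interpolation=cv2.INTER_CUBIC)
    m=(p>165).astype(np.uint8);m=cv2.morphologyEx(m,cv2.MORPH_OPEN,np.ones((9,9)))
    k,l,s,_=cv2.connectedComponentsWithStats(m);i=l[int((dict(side=362,top=263)[n]+8-y)*4),int((dict(side=278,top=208)[n]-x)*4)]
    m=(l==i).astype(np.uint8)
    # side lines: project model edges later; use min-area quad of hull
    hull=cv2.convexHull(cv2.findContours(m,0,2)[0][0]);q=cv2.approxPolyN(hull,4,ensure_convex=True).reshape(-1,2)
    C[n]=(q+.5)/4-.5+[x,y];print(n,C[n])
E
python3 fit.py
python3 - <<'E'
from h import *
im=np.load("im.npz")["top"]
# dock fork plate & base line angle via white mask
g=im.mean(2)
for thr in(170,190):
    m=np.zeros(g.shape,np.uint8);m[230:262,325:385]=g[230:262,325:385]>thr
    k,l,s,c=cv2.connectedComponentsWithStats(m);i=1+np.argmax(s[1:,4]);ys,xs=np.nonzero(l==i)
    # upper edge
    top=[(x,ys[xs==x].min()) for x in range(xs.min()+3,xs.max()-3)]
    P=np.array([onz("top",p,.097)[:2] for p in top]);a=np.polyfit(P[:,1],P[:,0],1);print(thr,s[i],np.degrees(np.arctan(a[0])),P[0],P[-1])
E
```

```text
pen top [ 0.5466 -0.2282  0.1713] [np.float64(0.0011434583822767692), np.float64(0.0011434583822769314)]
[ 0.5451 -0.2206  0.177 ]
[ 0.5444 -0.2277  0.177 ]
spot [0.5073 0.2604 0.0576] [np.float64(0.0006303252524080445), np.float64(0.000630325252407931)]
side [[322.875 347.375]
 [282.125 406.625]
 [236.875 372.125]
 [280.625 317.125]]
top [[238.125 248.125]
 [236.125 286.125]
 [185.875 281.625]
 [186.625 244.375]]
170 [328 231  53  31 487] -7.329717378416452 [ 0.57022468 -0.10430072] [ 0.58641522 -0.23614487]
190 [330 231  51  28 399] -7.1792255615897735 [ 0.57015002 -0.1101308 ] [ 0.58641522 -0.23614487]
```

```bash
cat > fit2.py <<'E'
from h import *
from scipy.optimize import least_squares
from scipy.ndimage import map_coordinates
np.set_printoptions(precision=4,suppress=True)
im=np.load("im.npz")
def fr(yaw,t):
    c,s=np.cos(yaw),np.sin(yaw);x=np.array([c*np.cos(t),s*np.cos(t),np.sin(t)]);y=np.array([-s,c,0]);return np.c_[x,y,np.cross(x,y)]
def pts(p,L): return p[:3]+L@fr(p[3],p[4]).T
u=np.linspace(-.04,.04,17);v=np.linspace(-.068,.062,27)-0.0
v=np.linspace(-.07,.07,29)
E=[(np.c_[u,u*0+.065,u*0],(0,1,0)),(np.c_[u,u*0-.085,u*0],(0,-1,0)),(np.c_[v*0+.05,v-.01,v*0],(1,0,0)),(np.c_[v*0-.05,v-.01,v*0],(-1,0,0))]
ring={"side":(277.59,361.98),"top":(208.34,263.10)}
p=np.array([.5073,.2604,.0576,np.radians(-3),.28])
s=np.linspace(-3,3,61)
for it in range(8):
    obs=[]
    for n in ring:
        g=im[n].mean(2)
        for k,(L,o) in enumerate(E):
            a=proj(n,pts(p,L));b=proj(n,pts(p,L+np.array(o)*.002));d=(b-a);d/=np.linalg.norm(d,axis=1)[:,None]
            w=s if it<3 else s[18:43]
            q=a[:,None]+d[:,None]*w[None,:,None]
            f=map_coordinates(g,[q[...,1],q[...,0]],order=3);gr=-np.gradient(f,axis=1)
            for i in range(len(L)):
                if k==2 and f[i,0]<150: continue
                j=gr[i].argmax()
                if gr[i,j]>2 and 0<j<len(w)-1: obs.append((n,L[i],d[i],q[i,j],k))
    def res(p):
        R=[(proj(n,p[:3])[0]-ring[n])*6 for n in ring]
        for n in ring:
            O=[o for o in obs if o[0]==n];P=proj(n,pts(p,np.array([o[1] for o in O])))
            R.append(((P-np.array([o[3] for o in O]))*np.array([o[2] for o in O])).sum(1))
        return np.concatenate(R)
    z=least_squares(res,p,loss="soft_l1",f_scale=.3);p=z.x
    print(p,np.degrees(p[3:]),len(obs),np.sqrt(np.mean(z.fun**2)))
for n in ring:
    for k in range(4):
        O=[o for o in obs if o[0]==n and o[4]==k]
        if O:P=proj(n,pts(p,np.array([o[1] for o in O])));print(n,k,len(O),np.median(((np.array([o[3] for o in O])-P)*np.array([o[2] for o in O])).sum(1)))
J=z.jac;print(np.sqrt(np.diag(np.linalg.inv(J.T@J)))*.3)
np.save("panel.npy",p)
out=[]
for n,(x,y,w) in dict(side=(220,305,124),top=(172,230,84)).items():
    k=400/w;c=cv2.resize(im[n][y:y+w*3//4+(30 if 0 else 0),x:x+w].astype(np.uint8),(400,300))
    q=(proj(n,pts(p,np.array([[.05,.065,0],[.05,-.085,0],[-.05,-.085,0],[-.05,.065,0]])))+.5-[x,y])*k
    cv2.polylines(c,[q.astype(int)],1,(0,0,255),1);out.append(c)
cv2.imwrite("pics/z2.png",np.hstack(out))
for q in ((340.8,247.3),(340.5,247.8)):print("scratch",onz("top",q,.15))
print("pen/dock proj", proj("side",[[.5455,-.2265,z] for z in(.177,.102,.097)]),proj("top",[[.5455,-.2265,z] for z in(.177,.102)]))
E
python3 fit2.py
```

```text
[ 0.5074  0.2606  0.0579 -0.0831  0.3426] [-4.7638 19.6283] 139 1.1480711422530023
[ 0.5076  0.2607  0.058  -0.0965  0.3351] [-5.5288 19.2016] 142 1.05058264275292
[ 0.5076  0.2608  0.058  -0.0977  0.3352] [-5.5963 19.2082] 143 1.061536044673594
[ 0.5079  0.2606  0.0577 -0.0951  0.3636] [-5.4469 20.834 ] 141 0.39786367810489776
[ 0.5079  0.2606  0.0577 -0.0938  0.3657] [-5.3763 20.9555] 141 0.40480165873232865
[ 0.5079  0.2606  0.0577 -0.0941  0.3654] [-5.3939 20.9338] 141 0.4068592446322955
[ 0.5079  0.2606  0.0577 -0.0939  0.365 ] [-5.3805 20.9147] 141 0.40988648363190006
[ 0.5079  0.2606  0.0577 -0.0942  0.3649] [-5.3979 20.9044] 141 0.4079101388573504
side 0 17 0.5959490418071873
side 1 17 0.20049171370313393
side 2 23 0.40525754413068316
top 0 17 0.000569311841459803
top 1 17 0.30096133566221783
top 2 22 -0.19804189451769938
top 3 28 0.09781789750442171
[0.0001 0.0001 0.0002 0.0027 0.0099]
scratch [ 0.533  -0.1291  0.15  ]
scratch [ 0.5316 -0.1282  0.15  ]
pen/dock proj [[352.9976 182.0645]
 [351.4597 204.9628]
 [351.3616 206.4231]] [[376.8501 240.6118]
 [373.4334 245.5109]]
```

View pics/z2.png

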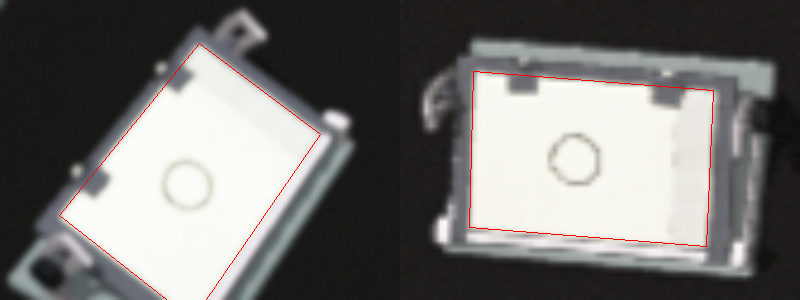

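The overlay matches the panel edges in both views: tilt about 20.9°, yaw about −5.4°, spot at (0.508, 0.261, 0.058). The gauge axis is near (0.5455, −0.2265), and its spacing to the scratch pen agrees with the 100 mm given. Now I raise the tool, turn it and move over the gauge.

Call:
send_rows(
  commands=[
    {"turn":[0,0,0.1],"offset":[0,0,-3.8],"fingers":1},
    {"turn":[0,0,0.1],"offset":[0,0,-3.8],"fingers":1},
    {"turn":[0,0,0.095],"offset":[0,0,-3.8],"fingers":1},
    {"turn":[0,0,0],"offset":[0,0,0],"fingers":1},
  ],
  newtons=25,
)

```text
t: 2.13
eef_pos: [0.2578, -0.5729, 0.337]
tcp_rot: [[0.993, 0.122, 0.005], [0.122, -0.992, -0.01], [0.003, 0.011, -1.0]]
force: [0.4, -0.8, 0.4]
gripper_width: 0.0919
finger_force: 0.0
```

Call:
send_rows(
  commands=[
    {"turn":[0,0,0],"offset":[2.5,-2.3,0],"fingers":1},
    {"turn":[0,0,0],"offset":[2.5,-2.3,0],"fingers":1},
    {"turn":[0,0,0],"offset":[2.5,-2.3,0],"fingers":1},
    {"turn":[0,0,0],"offset":[2.5,-2.3,0],"fingers":1},
    {"turn":[0,0,0],"offset":[2.5,-2.3,0],"fingers":1},
    {"turn":[0,0,0],"offset":[2.5,-2.3,0],"fingers":1},
    {"turn":[0,0,0],"offset":[2.5,-2.3,0],"fingers":1},
    {"turn":[0,0,0],"offset":[2.5,-2.3,0],"fingers":0.4},
    {"turn":[0,0,0],"offset":[2.5,-2.3,0],"fingers":0.2},
    {"turn":[0,0,0],"offset":[2.5,-2.3,0],"fingers":0.2},
    {"turn":[0,0,0],"offset":[2.5,-2.3,0],"fingers":0.2},
    {"turn":[0,0,0],"offset":[0,0,0],"fingers":0.2},
  ],
)

```text
t: 3.13
eef_pos: [0.5, -0.28, 0.3284]
tcp_rot: [[0.991, 0.131, 0.002], [0.131, -0.991, 0.002], [0.002, -0.001, -1.0]]
force: [-0.6, 0.4, 0.7]
gripper_width: 0.0609
finger_force: 0.0
```

Call:
send_rows(
  commands=[
    {"turn":[0,0,0],"offset":[2.6,-2.35,0],"fingers":0.2},
    {"turn":[0,0,0],"offset":[2.6,-2.35,0],"fingers":0.2},
    {"turn":[0,0,0],"offset":[0,0,3],"fingers":0.2},
    {"turn":[0,0,0],"offset":[0,0,3],"fingers":0.2},
    {"turn":[0,0,0],"offset":[0,0,3],"fingers":0.2},
    {"turn":[0,0,0],"offset":[0,0,3],"fingers":0.2},
    {"turn":[0,0,0],"offset":[0,0,0],"fingers":0.2},
    {"turn":[0,0,0],"offset":[0,0,0],"fingers":0.2},
  ],
)

```text
t: 3.8
eef_pos: [0.5415, -0.2307, 0.2077]
tcp_rot: [[0.992, 0.128, -0.003], [0.128, -0.992, 0.001], [-0.003, -0.001, -1.0]]
force: [0.3, -0.3, 0.8]
gripper_width: 0.0553
finger_force: 0.0
```

Run:
```python
from h import *
o=r.get_obs();print(o["eef_pos"],o["tcp_rot"].round(3).tolist(),o["force"],o["gripper_width"])
out=[]
for n,(x,y,w) in dict(side=(310,150,80),top=(340,210,80)).items():
    c=r.read_camera(n)[y:y+60,x:x+80];c=(255*(c/255)**.5).astype(np.uint8);c=cv2.resize(c,(400,300),interpolation=cv2.INTER_CUBIC)
    p=(proj(n,o["eef_pos"])[0]-[x,y]+.5)*5;cv2.circle(c,tuple(p.astype(int).tolist()),3,(0,0,255),-1);out.append(c)
cv2.imwrite("pics/z3.png",np.hstack(out))
```

```text
[ 0.54150293 -0.23073603  0.20769319] [[0.992, 0.128, -0.003], [0.128, -0.992, 0.001], [-0.003, -0.001, -1.0]] [ 0.28310767 -0.31262178  0.7538091 ] 0.05526837861331284
```

View pics/z3.png

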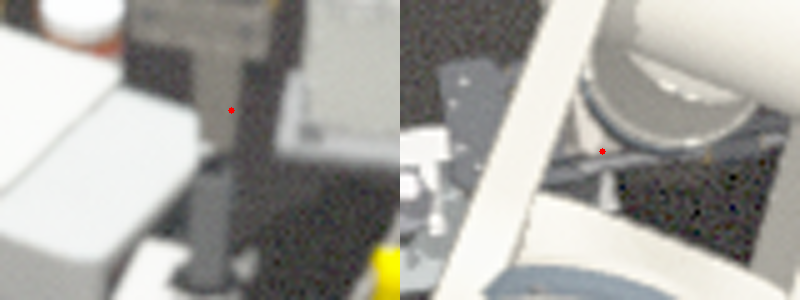

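The side view shows the fingers directly above the gauge (top at crop (211,163)); the arm hides the top view. I trim 4 mm, descend and close.

Call:
send_rows(
  commands=[
    {"turn":[0,0,0],"offset":[0.45,-0.37,1],"fingers":0.2},
    {"turn":[0,0,0],"offset":[0,0,2],"fingers":0.2},
    {"turn":[0,0,0],"offset":[0,0,2],"fingers":0.2},
    {"turn":[0,0,0],"offset":[0,0,2],"fingers":0.2},
    {"turn":[0,0,0],"offset":[0,0,2],"fingers":0.2},
    {"turn":[0,0,0],"offset":[0,0,0],"fingers":0.2},
    {"turn":[0,0,0],"offset":[0,0,0],"fingers":0.2},
  ],
)

```text
t: 4.48
eef_pos: [0.5468, -0.2264, 0.1188]
tcp_rot: [[0.992, 0.128, -0.0], [0.128, -0.992, 0.0], [-0.0, -0.0, -1.0]]
force: [0.1, -0.1, 0.0]
gripper_width: 0.0552
finger_force: 0.0
```

Call:
send_rows(
  commands=[
    {"turn":[0,0,0],"offset":[0,0,0],"fingers":-0.2},
    {"turn":[0,0,0],"offset":[0,0,0],"fingers":-0.35},
    {"turn":[0,0,0],"offset":[0,0,0],"fingers":-0.45},
    {"turn":[0,0,0],"offset":[0,0,0],"fingers":-0.6},
    {"turn":[0,0,0],"offset":[0,0,0],"fingers":-0.8},
    {"turn":[0,0,0],"offset":[0,0,0],"fingers":-1},
    {"turn":[0,0,0],"offset":[0,0,0],"fingers":-1},
    {"turn":[0,0,0],"offset":[0,0,0],"fingers":-1},
  ],
  newtons=15,
)

```text
t: 5.15
eef_pos: [0.5471, -0.2268, 0.1194]
tcp_rot: [[0.992, 0.127, 0.001], [0.127, -0.992, -0.001], [0.001, 0.001, -1.0]]
force: [-0.8, -0.3, 6.7]
gripper_width: 0.0264
finger_force: 15.0
```

Call:
send_rows(
  commands=[
    {"turn":[0,0,0],"offset":[0,0,0],"fingers":-1},
    {"turn":[0,0,0],"offset":[0,0,0],"fingers":-1},
    {"turn":[0,0,0],"offset":[0,0,0],"fingers":-1},
    {"turn":[0,0,0],"offset":[0,0,0],"fingers":-1},
  ],
)

```text
t: 5.48
eef_pos: [0.5471, -0.2268, 0.1194]
tcp_rot: [[0.992, 0.127, 0.001], [0.127, -0.992, -0.001], [0.001, 0.001, -1.0]]
force: [-1.1, -0.2, 5.7]
gripper_width: 0.0266
finger_force: 15.0
```

Run:
```python
from h import *
o=r.get_obs();print(o["eef_pos"],o["tcp_rot"].round(3).tolist(),o["force"],o["torque"],o["gripper_width"],o["finger_force"])
out=[]
for n,(x,y,w) in dict(side=(310,150,80),top=(340,210,80)).items():
    c=np.mean([r.read_camera(n).astype(float) for _ in range(3)],0)[y:y+60,x:x+80];c=(255*(c/255)**.4).astype(np.uint8);c=cv2.resize(c,(400,300),interpolation=cv2.INTER_CUBIC)
    out.append(c)
cv2.imwrite("pics/z4.png",cv2.resize(out[0],(800,600),interpolation=cv2.INTER_CUBIC))
```

```text
[ 0.54705836 -0.22682201  0.1193619 ] [[0.992, 0.127, 0.001], [0.127, -0.992, -0.001], [0.001, 0.001, -1.0]] [-1.07609576 -0.21024388  5.74793062] [ 0.05855179  0.16215413 -0.03497834] 0.026607837270286934 14.999528210610151
```

View pics/z4.png

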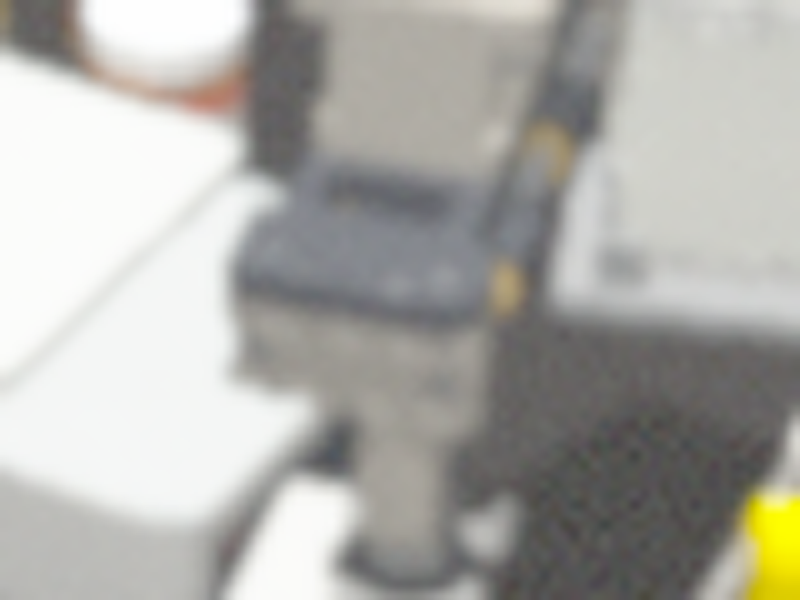

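Run:
```python
from h import *
im=np.load("im.npz");np.set_printoptions(linewidth=200,precision=0,suppress=True)
print(np.arange(342,364));
for y in (188,192,196,200): print(im["side"][y-1:y+2,342:364].mean((0,2)))
print(proj("side",[[.5455+.012*np.cos(a),-.2265+.012*np.sin(a),.145] for a in(np.radians(19.5),np.radians(199.5))]))
print("top");print(np.arange(368,386))
for y in range(236,252): print(y,im["top"][y,368:386].mean(1))
for ps in(0,7.3,14):
  c,s=np.cos(np.radians(ps)),np.sin(np.radians(ps));print(ps,proj("side",[[.546+c*a-s*b,-.2265+s*a+c*b,.145] for a,b in((.01,.012),(-.01,.012),(-.01,-.012),(.01,-.012))])[:,0])
```

```text
[342 343 344 345 346 347 348 349 350 351 352 353 354 355 356 357 358 359 360 361 362 363]
[200. 171. 131.  92.  60.  48.  59.  71.  76.  79.  79.  75.  68.  55.  42.  29.  24.  24.  22.  24.  23.  23.]
[63. 39. 25. 21. 22. 36. 57. 70. 73. 73. 72. 71. 62. 47. 32. 26. 24. 23. 23. 24. 23. 24.]
[30. 27. 27. 27. 30. 44. 62. 70. 72. 71. 72. 69. 60. 41. 28. 24. 24. 24. 22. 23. 24. 22.]
[228. 224. 213. 195. 166. 123.  87.  73.  72.  72.  70.  67.  56.  40.  34.  42.  63.  82.  80.  56.  31.  24.]
[[348. 192.]
 [357. 192.]]
top
[368 369 370 371 372 373 374 375 376 377 378 379 380 381 382 383 384 385]
236 [241. 242. 242. 243. 242. 243. 244. 244. 242. 241. 241. 243. 245. 154.  51.  27.  30.  27.]
237 [243. 244. 245. 246. 246. 242. 242. 240. 190. 145. 123. 112. 139.  89.  34.  23.  27.  30.]
238 [242. 241. 243. 245. 245. 194. 153. 126.  82.  60.  51.  50.  60.  38.  20.  20.  15.  27.]
239 [204. 149. 124. 108. 112.  95.  70.  55.  51.  50.  51.  52.  51.  31.  14.  14.  14.  17.]
240 [170.  96.  75.  60.  65.  78.  62.  52.  54.  55.  56.  55.  56.  50.  29.  20.  19.  16.]
241 [169.  76.  58.  
[... 409 characters left out ...]
42.  40.  34.  46.  94. 131.  86.  30.  12.  16.]
246 [115.  60.  58.  61.  63.  61.  53.  42.  36.  31.  39.  47. 102. 158. 103.  33.  20.  15.]
247 [165.  71.  57.  60.  59.  57.  53.  44.  40.  35.  37.  49. 123. 158.  98.  29.  16.  18.]
248 [187.  92.  58.  58.  56.  54.  50.  46.  42.  40.  38.  58. 149. 166. 104.  38.  12.  16.]
249 [226. 139.  66.  54.  57.  55.  49.  47.  43.  45.  47.  81. 171. 189. 144.  71.  24.  15.]
250 [247. 203. 109.  56.  56.  60.  54.  56.  58.  60.  71. 116. 235. 251. 234. 136.  38.  11.]
251 [247. 247. 160.  54.  39.  47.  50.  63.  74.  74.  90. 108. 227. 253. 252. 158.  48.  17.]
0 [347. 354. 357. 350.]
7.3 [347. 355. 357. 350.]
14 [348. 355. 356. 349.]
```

Call:
send_rows(
  commands=[
    {"turn":[0,0,0],"offset":[0,0,0],"fingers":-0.2},
    {"turn":[0,0,0],"offset":[0,0,0],"fingers":-0.2},
    {"turn":[0,0,0],"offset":[0,0,0],"fingers":-0.2},
    {"turn":[0,0,-0.1],"offset":[0,0,0],"fingers":-0.2},
    {"turn":[0,0,0],"offset":[0,0,0],"fingers":-0.2},
    {"turn":[0,0,0],"offset":[0,0,0],"fingers":-0.2},
  ],
)

```text
t: 6.28
eef_pos: [0.5464, -0.2264, 0.1184]
tcp_rot: [[0.975, 0.224, -0.0], [0.224, -0.975, 0.0], [-0.0, -0.0, -1.0]]
force: [1.0, 0.8, 0.2]
gripper_width: 0.0367
finger_force: 0.0
```

Call:
send_rows(
  commands=[
    {"turn":[0,0,0],"offset":[0,0,0],"fingers":-0.3},
    {"turn":[0,0,0],"offset":[0,0,0],"fingers":-0.4},
    {"turn":[0,0,0],"offset":[0,0,0],"fingers":-0.45},
    {"turn":[0,0,0],"offset":[0,0,0],"fingers":-0.6},
    {"turn":[0,0,0],"offset":[0,0,0],"fingers":-1},
    {"turn":[0,0,0],"offset":[0,0,0],"fingers":-1},
  ],
  newtons=5,
)

```text
t: 6.78
eef_pos: [0.5465, -0.2265, 0.1185]
tcp_rot: [[0.974, 0.226, 0.0], [0.226, -0.974, 0.0], [0.0, -0.0, -1.0]]
force: [-0.8, -0.3, 0.1]
gripper_width: 0.0252
finger_force: 4.9
```

Turning the hand narrowed the grip from 26.4 to 25.2 mm and the force is gone. I'll open again and turn a little further.

Call:
send_rows(
  commands=[
    {"turn":[0,0,0],"offset":[0,0,0],"fingers":-0.25},
    {"turn":[0,0,0],"offset":[0,0,0],"fingers":-0.25},
    {"turn":[0,0,-0.06],"offset":[0,0,0],"fingers":-0.25},
    {"turn":[0,0,0],"offset":[0,0,0],"fingers":-0.25},
    {"turn":[0,0,0],"offset":[0,0,0],"fingers":-0.25},
    {"turn":[0,0,0],"offset":[0,0,0],"fingers":-0.4},
    {"turn":[0,0,0],"offset":[0,0,0],"fingers":-0.45},
    {"turn":[0,0,0],"offset":[0,0,0],"fingers":-0.6},
    {"turn":[0,0,0],"offset":[0,0,0],"fingers":-1},
    {"turn":[0,0,0],"offset":[0,0,0],"fingers":-1},
  ],
)

```text
t: 7.62
eef_pos: [0.5465, -0.2265, 0.1186]
tcp_rot: [[0.959, 0.284, 0.0], [0.284, -0.959, -0.0], [0.0, 0.0, -1.0]]
force: [-0.6, 0.7, 0.1]
gripper_width: 0.0242
finger_force: 5.0
```

It reads 24.2 mm, so the pads are flush on the flats. Now I grip firmly and lift straight up.

Call:
send_rows(
  commands=[
    {"turn":[0,0,0],"offset":[0,0,0],"fingers":-1},
    {"turn":[0,0,0],"offset":[0,0,0],"fingers":-1},
    {"turn":[0,0,0],"offset":[0,0,0],"fingers":-1},
  ],
  newtons=25,
)

```text
t: 7.87
eef_pos: [0.5466, -0.2265, 0.1186]
tcp_rot: [[0.959, 0.284, 0.0], [0.284, -0.959, 0.0], [0.0, -0.0, -1.0]]
force: [0.4, -0.5, -0.3]
gripper_width: 0.0238
finger_force: 25.0
```

Call:
send_rows(
  commands=[
    {"turn":[0,0,0],"offset":[0,0,-0.5],"fingers":-1},
    {"turn":[0,0,0],"offset":[0,0,-1],"fingers":-1},
    {"turn":[0,0,0],"offset":[0,0,-2],"fingers":-1},
    {"turn":[0,0,0],"offset":[0,0,-2],"fingers":-1},
    {"turn":[0,0,0],"offset":[0,0,-2],"fingers":-1},
    {"turn":[0,0,0],"offset":[0,0,-2.5],"fingers":-1},
    {"turn":[0,0,0],"offset":[0,0,-2.5],"fingers":-1},
    {"turn":[0,0,0],"offset":[0,0,-2.5],"fingers":-1},
    {"turn":[0,0,0],"offset":[0,0,-2],"fingers":-1},
    {"turn":[0,0,0],"offset":[0,0,-1],"fingers":-1},
    {"turn":[0,0,0],"offset":[0,0,0],"fingers":-1},
    {"turn":[0,0,0],"offset":[0,0,0],"fingers":-1},
  ],
)

```text
t: 8.87
eef_pos: [0.5464, -0.2264, 0.2986]
tcp_rot: [[0.959, 0.284, 0.0], [0.284, -0.959, -0.0], [0.0, 0.0, -1.0]]
force: [0.5, 0.2, -2.5]
gripper_width: 0.0237
finger_force: 25.0
```

The gauge is lifted. I carry it over to the panel at this height.

Call:
send_rows(
  commands=[
    {"turn":[0,0,0],"offset":[0.1,-1.5,0],"fingers":-1},
    {"turn":[0,0,0],"offset":[0.2,-2.5,0],"fingers":-1},
    {"turn":[0,0,0],"offset":[0.2,-2.8,0],"fingers":-1},
    {"turn":[0,0,0],"offset":[0.2,-2.8,0],"fingers":-1},
    {"turn":[0,0,0],"offset":[0.2,-2.8,0],"fingers":-1},
    {"turn":[0,0,0],"offset":[0.2,-2.8,0],"fingers":-1},
    {"turn":[0,0,0],"offset":[0.2,-2.8,0],"fingers":-1},
    {"turn":[0,0,0],"offset":[0.2,-2.8,0],"fingers":-1},
    {"turn":[0,0,0],"offset":[0.2,-2.8,0],"fingers":-1},
    {"turn":[0,0,0],"offset":[0.2,-2.8,0],"fingers":-1},
  ],
)

```text
t: 9.7
eef_pos: [0.4879, 0.0338, 0.2969]
tcp_rot: [[0.959, 0.284, -0.003], [0.284, -0.959, 0.0], [-0.003, -0.001, -1.0]]
force: [0.4, 0.8, -1.6]
gripper_width: 0.0238
finger_force: 25.0
```

Call:
send_rows(
  commands=[
    {"turn":[0,0,0],"offset":[0.2,-2.8,0],"fingers":-1},
    {"turn":[0,0,0],"offset":[0.2,-2.8,0],"fingers":-1},
    {"turn":[0,0,0],"offset":[0.2,-2.8,0],"fingers":-1},
    {"turn":[0,0,0],"offset":[0.2,-2.8,0],"fingers":-1},
    {"turn":[0,0,0],"offset":[0.2,-2.8,0],"fingers":-1},
    {"turn":[0,0,0],"offset":[0.2,-2.8,0],"fingers":-1},
    {"turn":[0,0,0],"offset":[0.2,-2.5,0],"fingers":-1},
    {"turn":[0,0,0],"offset":[0.2,-1.5,0],"fingers":-1},
    {"turn":[0,0,0],"offset":[0,0,0],"fingers":-1},
    {"turn":[0,0,0],"offset":[0,0,0],"fingers":-1},
  ],
)

```text
t: 10.53
eef_pos: [0.4448, 0.2363, 0.2972]
tcp_rot: [[0.958, 0.286, -0.002], [0.286, -0.958, -0.001], [-0.003, 0.001, -1.0]]
force: [0.0, -0.7, -1.3]
gripper_width: 0.0235
finger_force: 25.0
```

```bash
cat > go.py <<'E'
# prints the remaining turn and tool-frame shift (cm) for a given foot-face standoff
import sys
from h import *
np.set_printoptions(precision=3,suppress=True)
from scipy.spatial.transform import Rotation as Ro
p=np.load("panel.npy");L=.0936;d=float(sys.argv[1])
c,s,T=np.cos(p[3]),np.sin(p[3]),p[4]
n=np.array([-np.sin(T)*c,-np.sin(T)*s,np.cos(T)])
def report():
    o=r.get_obs();R=np.array(o["tcp_rot"]);x=np.array(o["eef_pos"])
    a=R.T@-n;ax=np.cross([0,0,1],a);ang=np.arccos(np.clip(a[2],-1,1));w=ax/(np.linalg.norm(ax)+1e-12)*ang
    print("t",o["t"],"turn",w,"shift cm",R.T@(p[:3]+n*(L+d)-x)*100,"tgt",p[:3]+n*(L+d),"q",o["qpos"],"F.n",o["force"]@n,o["force"],"standoff",(x+R[:,2]*L-p[:3])@n,"foot",x+R[:,2]*L)
if __name__=="__main__":report()
E
python3 go.py .04
```

```text
t 10.5333 turn [-0.136  0.341  0.   ] shift cm [ 2.355 -2.315 11.462] tgt [0.46  0.265 0.182] q [ 27.816   5.078 102.28   -0.008  72.796 101.21 ] F.n -1.2725088446533395 [ 0.021 -0.7   -1.329] standoff 0.1579834793967501 foot [0.445 0.236 0.204]
```

Call:
send_rows(
  commands=[
    {"turn":[-0.034,0.085,0],"offset":[0,-0.6,0],"fingers":-1},
    {"turn":[-0.034,0.085,0],"offset":[0,-0.6,0],"fingers":-1},
    {"turn":[-0.034,0.085,0],"offset":[0,-0.6,0],"fingers":-1},
    {"turn":[-0.034,0.085,0],"offset":[0,-0.6,0],"fingers":-1},
    {"turn":[0,0,0],"offset":[0,0,0],"fingers":-1},
    {"turn":[0,0,0],"offset":[0,0,0],"fingers":-1},
    {"turn":[0,0,0],"offset":[0,0,0],"fingers":-1},
  ],
)

```text
t: 11.12
eef_pos: [0.4395, 0.2585, 0.2973]
tcp_rot: [[0.898, 0.26, 0.355], [0.29, -0.957, -0.033], [0.33, 0.133, -0.934]]
force: [0.6, -0.1, -0.8]
gripper_width: 0.024
finger_force: 25.0
```

```bash
python3 go.py .03
```

```text
t 11.1167 turn [-0.     0.001  0.   ] shift cm [-1.722 -1.606 12.454] tgt [0.464 0.265 0.173] q [ 40.718  -2.96  113.496 -18.033  56.014 122.588] F.n -0.9636464105869872 [ 0.584 -0.096 -0.806] standoff 0.15452519626710848 foot [0.473 0.255 0.21 ]
```

Call:
send_rows(
  commands=[
    {"turn":[0,0,0],"offset":[-0.86,-0.8,1.2],"fingers":-1},
    {"turn":[0,0,0],"offset":[-0.86,-0.8,1.7],"fingers":-1},
    {"turn":[0,0,0],"offset":[0,0,2],"fingers":-1},
    {"turn":[0,0,0],"offset":[0,0,2],"fingers":-1},
    {"turn":[0,0,0],"offset":[0,0,2],"fingers":-1},
    {"turn":[0,0,0],"offset":[0,0,2],"fingers":-1},
    {"turn":[0,0,0],"offset":[0,0,1.5],"fingers":-1},
    {"turn":[0,0,0],"offset":[0,0,0],"fingers":-1},
    {"turn":[0,0,0],"offset":[0,0,0],"fingers":-1},
    {"turn":[0,0,0],"offset":[0,0,0],"fingers":-1},
  ],
)

```text
t: 11.95
eef_pos: [0.4649, 0.265, 0.1744]
tcp_rot: [[0.898, 0.258, 0.356], [0.288, -0.957, -0.034], [0.332, 0.133, -0.934]]
force: [0.2, 0.5, -2.1]
gripper_width: 0.0242
finger_force: 25.0
```

```bash
python3 go.py .03
python3 - <<'E'
from h import *
o=r.get_obs();R=np.array(o["tcp_rot"]);x=np.array(o["eef_pos"])
out=[];im={}
for n,(X,y,w) in dict(side=(225,285,112),top=(170,220,80)).items():
    im[n]=np.mean([r.read_camera(n).astype(float) for _ in range(5)],0)
    c=(255*(im[n][y:y+w*3//4,X:X+w]/255)**.6).astype(np.uint8);k=400/w;c=cv2.resize(c,(400,300),interpolation=cv2.INTER_CUBIC)
    for L,col in((.0936,(0,0,255)),(.0216,(0,255,0))):
        p=(proj(n,x+R[:,2]*L)[0]-[X,y]+.5)*k;cv2.circle(c,tuple(p.astype(int).tolist()),2,col,-1);print(n,L,proj(n,x+R[:,2]*L)[0])
    out.append(c)
np.savez("im2.npz",**im)
cv2.imwrite("pics/z5.png",np.hstack(out))
E
```

```text
t 11.95 turn [ 0.    -0.001  0.   ] shift cm [-0.13  -0.018  0.089] tgt [0.464 0.265 0.173] q [ 39.236   7.979 119.404 -23.173  39.699 129.103] F.n -2.0264908408162685 [ 0.211  0.52  -2.108] standoff 0.03088934205689576 foot [0.498 0.262 0.087]
side 0.0936 [280.75192588 355.92072256]
side 0.0216 [290.54433256 341.27832074]
top 0.0936 [205.37653188 264.53797992]
top 0.0216 [198.42813102 270.43346028]
```

View pics/z5.png

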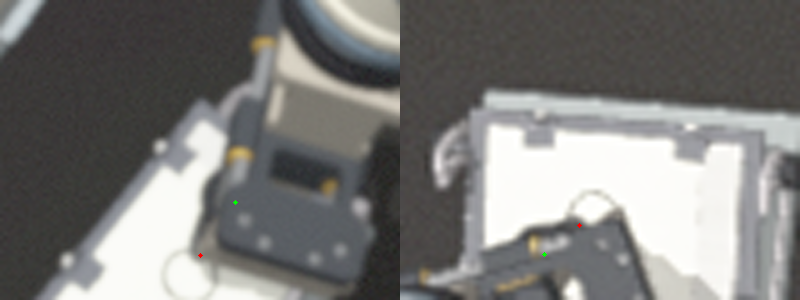

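The side view shows the gauge tip (red mark, crop (200,255)) by the ring's upper edge, as expected at 30 mm standoff; the hand hides most of it in both views. I approach along the panel normal to about 5 mm off.

Call:
send_rows(
  commands=[
    {"turn":[0,0,0],"offset":[-0.13,0,0.5],"fingers":-1},
    {"turn":[0,0,0],"offset":[0,0,0.8],"fingers":-1},
    {"turn":[0,0,0],"offset":[0,0,0.8],"fingers":-1},
    {"turn":[0,0,0],"offset":[0,0,0.5],"fingers":-1},
    {"turn":[0,0,0],"offset":[0,0,0],"fingers":-1},
    {"turn":[0,0,0],"offset":[0,0,0],"fingers":-1},
    {"turn":[0,0,0],"offset":[0,0,0],"fingers":-1},
  ],
)

```text
t: 13.03
eef_pos: [0.4722, 0.264, 0.1489]
tcp_rot: [[0.898, 0.259, 0.356], [0.289, -0.957, -0.033], [0.332, 0.133, -0.934]]
force: [0.7, 0.1, -0.9]
gripper_width: 0.0238
finger_force: 25.0
```

```bash
cat > f.py <<'E'
import sys;sys.argv=["",".0"]
from go import *
F=[]
for _ in range(8):
    r.read_camera("top");o=r.get_obs();F.append(o["force"])
F=np.array(F);report();print("mean F.n",(F@n).mean(),(F@n).std(),F.mean(0))
E
python3 f.py
```

```text
t 13.4333 turn [-0.    -0.002  0.   ] shift cm [0.076 0.046 0.474] tgt [0.475 0.264 0.145] q [ 38.541  10.677 120.162 -24.781  36.28  130.502] F.n -1.9478999973928153 [ 0.285 -0.738 -1.95 ] standoff 0.00473887520260565 foot [0.506 0.261 0.062]
mean F.n -1.3572531554504463 0.4494078363157659 [ 0.082  0.157 -1.427]
```

Call:
send_rows(
  commands=[
    {"turn":[0,0,0],"offset":[0.08,0.05,0.1],"fingers":-1},
    {"turn":[0,0,0],"offset":[0,0,0.1],"fingers":-1},
    {"turn":[0,0,0],"offset":[0,0,0.1],"fingers":-1},
    {"turn":[0,0,0],"offset":[0,0,0],"fingers":-1},
    {"turn":[0,0,0],"offset":[0,0,0],"fingers":-1},
  ],
)

```text
t: 13.85
eef_pos: [0.474, 0.2636, 0.1464]
tcp_rot: [[0.898, 0.259, 0.356], [0.29, -0.957, -0.033], [0.332, 0.133, -0.934]]
force: [0.6, 0.3, -1.6]
gripper_width: 0.0241
finger_force: 25.0
```

```bash
python3 f.py
```

```text
t 14.25 turn [-0.    -0.002  0.   ] shift cm [ 0.003 -0.007  0.16 ] tgt [0.475 0.264 0.145] q [ 38.347  11.032 120.137 -24.908  35.933 130.506] F.n -2.1812154090661817 [ 1.214 -0.189 -1.866] standoff 0.001603605442769067 foot [0.507 0.261 0.059]
mean F.n -1.3363018235002517 0.37944148062629707 [ 0.143  0.228 -1.384]
```

Call:
send_rows(
  commands=[
    {"turn":[0,0,0],"offset":[0,0,0.1],"fingers":-1},
    {"turn":[0,0,0],"offset":[0,0,0.1],"fingers":-1},
    {"turn":[0,0,0],"offset":[0,0,0],"fingers":-1},
    {"turn":[0,0,0],"offset":[0,0,0],"fingers":-1},
  ],
)

```text
t: 14.58
eef_pos: [0.4748, 0.2636, 0.1446]
tcp_rot: [[0.898, 0.259, 0.356], [0.29, -0.957, -0.033], [0.332, 0.133, -0.934]]
force: [-0.5, 0.5, -1.4]
gripper_width: 0.0241
finger_force: 25.0
```

```bash
python3 f.py
```

```text
t 14.9833 turn [-0.    -0.001  0.   ] shift cm [ 0.006 -0.011 -0.042] tgt [0.475 0.264 0.145] q [ 38.281  11.253 120.17  -25.038  35.688 130.611] F.n -1.7425208657104494 [-0.689  0.373 -2.141] standoff -0.0004189532283118192 foot [0.508 0.26  0.057]
mean F.n -1.4541671132210636 0.37424644300542154 [-0.103 -0.068 -1.593]
```

No contact yet. I continue in 1.5–2 mm steps.

Call:
send_rows(
  commands=[
    {"turn":[0,0,0],"offset":[0,0,0.1],"fingers":-1},
    {"turn":[0,0,0],"offset":[0,0,0.1],"fingers":-1},
    {"turn":[0,0,0],"offset":[0,0,0],"fingers":-1},
    {"turn":[0,0,0],"offset":[0,0,0],"fingers":-1},
  ],
)

```text
t: 15.32
eef_pos: [0.4755, 0.2636, 0.1428]
tcp_rot: [[0.898, 0.259, 0.357], [0.29, -0.957, -0.033], [0.332, 0.133, -0.934]]
force: [0.3, 0.1, 0.4]
gripper_width: 0.0239
finger_force: 25.0
```

```bash
python3 f.py
```

```text
t 15.7167 turn [-0.    -0.002  0.   ] shift cm [ 0.003 -0.01  -0.24 ] tgt [0.475 0.264 0.145] q [ 38.217  11.47  120.199 -25.168  35.441 130.718] F.n 0.15875874379624313 [-0.435 -0.066  0.007] standoff -0.002399610594161425 foot [0.509 0.26  0.055]
mean F.n -0.11948579994454792 0.5855542339578813 [-0.489 -0.173 -0.308]
```

Call:
send_rows(
  commands=[
    {"turn":[0,0,0],"offset":[0,0,0.1],"fingers":-1},
    {"turn":[0,0,0],"offset":[0,0,0.1],"fingers":-1},
    {"turn":[0,0,0],"offset":[0,0,0],"fingers":-1},
    {"turn":[0,0,0],"offset":[0,0,0],"fingers":-1},
  ],
)

```text
t: 16.05
eef_pos: [0.4763, 0.2635, 0.1409]
tcp_rot: [[0.898, 0.259, 0.357], [0.289, -0.957, -0.033], [0.332, 0.133, -0.934]]
force: [-1.4, -0.3, 1.2]
gripper_width: 0.0237
finger_force: 25.0
```

```bash
python3 f.py
```

```text
t 16.45 turn [-0.    -0.002  0.   ] shift cm [ 0.001 -0.009 -0.44 ] tgt [0.475 0.264 0.145] q [ 38.154  11.69  120.226 -25.3    35.196 130.826] F.n 0.1817833036816108 [0.227 1.044 0.243] standoff -0.004396496954924736 foot [0.51  0.26  0.054]
mean F.n 0.9572440969105429 0.33289049042625596 [-0.886  0.329  0.676]
```

Contact occurs at about −0.5 mm standoff, so the foot is now in by roughly 4 mm. I add 1 mm and verify with more samples and a picture.

Call:
send_rows(
  commands=[
    {"turn":[0,0,0],"offset":[0,0,0.1],"fingers":-1},
    {"turn":[0,0,0],"offset":[0,0,0],"fingers":-1},
    {"turn":[0,0,0],"offset":[0,0,0],"fingers":-1},
    {"turn":[0,0,0],"offset":[0,0,0],"fingers":-1},
    {"turn":[0,0,0],"offset":[0,0,0],"fingers":-1},
  ],
)

```text
t: 16.87
eef_pos: [0.4766, 0.2635, 0.14]
tcp_rot: [[0.898, 0.259, 0.357], [0.29, -0.957, -0.033], [0.332, 0.133, -0.934]]
force: [0.1, 0.4, 1.0]
gripper_width: 0.0239
finger_force: 25.0
```

```bash
sed -i 's/range(8)/range(20)/' f.py; python3 f.py
python3 - <<'E'
from go import *
import fit2
E
python3 - <<'E'
from h import *
o=r.get_obs();R=np.array(o["tcp_rot"]);x=np.array(o["eef_pos"]);out=[]
for n,(X,y,w) in dict(side=(225,315,100),top=(175,225,80)).items():
    im=np.mean([r.read_camera(n).astype(float) for _ in range(4)],0)
    c=(255*(im[y:y+w*3//4,X:X+w]/255)**.6).astype(np.uint8);k=400/w;c=cv2.resize(c,(400,300),interpolation=cv2.INTER_CUBIC)
    p=(proj(n,x+R[:,2]*.0886)[0]-[X,y]+.5)*k;cv2.circle(c,tuple(p.astype(int).tolist()),2,(0,0,255),-1);out.append(c)
    q=np.array({"side":(277.59,361.98),"top":(208.34,263.10)}[n]);q=(q-[X,y]+.5)*k;cv2.circle(c,tuple(q.astype(int).tolist()),2,(0,200,0),-1)
cv2.imwrite("pics/z6.png",np.hstack(out))
E
```

```text
t 17.8667 turn [-0.    -0.002  0.   ] shift cm [ 0.003 -0.011 -0.54 ] tgt [0.475 0.264 0.145] q [ 38.122  11.8   120.241 -25.366  35.075 130.883] F.n 0.9416657909671413 [-1.334  0.5    0.483] standoff -0.005399771623403699 foot [0.51  0.26  0.053]
mean F.n 1.1909779874103745 0.4635156541141786 [-0.76  -0.242  0.994]Traceback (most recent call last):
  File "<stdin>", line 1, in <module>
  File "go.py", line 6, in <module>
    p=np.load("panel.npy");L=.0936;d=float(sys.argv[1])
                                           ~~~~~~~~^^^
IndexError: list index out of range
```

View pics/z6.png

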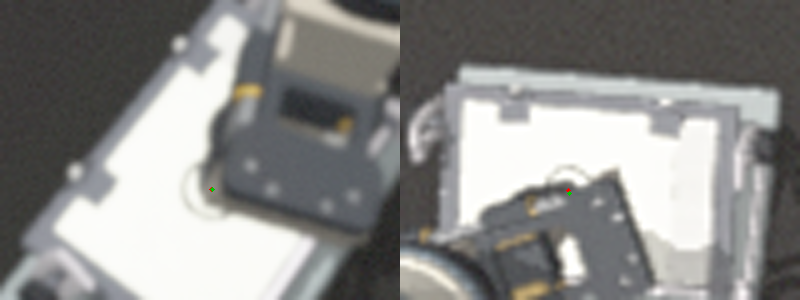

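The picture shows the foot on the ring's centre (side crop (212,189), top crop (568,191)), with the panel where it was. The push is about 2.57 N, which means roughly 4.9 mm of foot travel. I'm handing the job in.

```bash
python3 -c "
from workcell import r
print(r.sign_off())"
```

```text
the job is handed in; nothing more can be done
None
```

The gauge is held square on the ring's centre with its foot pressed in about 4.9 mm (about 2.6 N by the force reading), and the job is handed in; no verdict came back.

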